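# Tension the bone saw's new blade and put its guard away

### The job

The butcher's saw on the sloping stand has just been given a new blade. Wind the black wheel at its nose clockwise until it feels firm, about 0.6 N m at the wheel, without forcing it further, and lay the blue plastic blade guard flat in the long compartment of the saw tray, straight along it. Leave everything else where it is.

Things in the scene. Friction and masses are not known exactly. Their poses are not given: they have to be found in the camera images.
- tension_wheel (a point): Centre of the tension wheel: black, round, fluted, 48 mm across, 16 mm thick, a 15 mm steel hub 4 mm proud of its outer face and the screw 3 to 5 mm more, at the saw's upper end. z: the wheel's axis, outwards, 40 degrees from vertical (leaning to the stand's -x, robot's side). This frame does not turn. Tighten clockwise seen from outside, a negative turn about z, 1.5 to 4 rad, unknown beforehand.
- drawbar (a joint): How far the bow is drawn tight, in m, too fine to see. At the wheel: 0.04 N m through 0.8 to 3.2 rad of play, then a spring of 0.8 N m per rad (0.002 m per rad) and 0.25 N m of friction, mostly felt while turning. No stop. Let go at 0.6 N m it eases back to about 0.0006, where friction holds it; above 0.0027 (over 1.1 N m) the blade pins are damaged. Turned back, the wheel only gains play.
- sleeve: Fixed steel sleeve, 17 mm across (26 mm brass collar), between the wheel and the saw's nose leg, which begins 50 mm below the wheel's centre along the axis; nothing else is within 60 mm of the axis above that. Its frame is that of tension_wheel.
- saw_stand: Stainless stand with the butcher's bow saw clipped on its slope, fixed. Base plate 240 x 200 mm; sloping plate 170 mm wide, its upper end leaning to -x, 230 mm high; the saw lies nose up, D handle at the foot. Origin: middle of the base's underside. The wheel's centre is 128 mm to -x, 45 mm to -y and 323 mm up.
- guard: The blade guard: a food-safe blue plastic channel 250 mm long (x), 24 mm wide (y), 14.5 mm high, 60 g, lying on its flat back with the groove up. Origin: centre of its underside.
- tray_long (a point): Middle of the floor of the tray's long compartment, 3 mm above the counter: 80 mm (x) by 280 mm (y, its long direction) inside, its walls rising 21 mm above this floor.
- tray: Black plastic saw-kit tray (fixed), 206 mm (x) by 288 mm (y), 24 mm high, walls 4 mm: a long compartment along its -x side and two short ones side by side behind it. Origin: middle of its underside.
- scraper: Bystander: bone-dust scraper, 100 mm long, lying in a short compartment of the tray.
- brush: Bystander: small brush, 105 mm long, 30 mm high, lying in the other short compartment.
- spice_jar: Bystander: amber jar, 56 mm across, 100 mm high. Origin: underside.
- tin: Bystander: plain tin, 66 mm across, 75 mm high. Origin: underside.
- bowl: Bystander: steel bowl, 110 mm across, 45 mm high. Origin: underside.
- oil_bottle: Bystander: green bottle, 64 mm across, 190 mm high. Origin: underside.
- pepper_mill: Bystander: dark wooden pepper mill, 58 mm across, 160 mm high. Origin: underside.

How it is judged (in metres and radians):
At the end, for the whole second after the job is handed in: Drawbar standing at 0.4 to 1.2 mm, as the friction leaves it once wound firm. Guard at rest on the floor of the long compartment, on its back: origin under 4 mm above the floor, within 28 mm across and 18 mm along of its middle, level within 0.06 rad, along it within 0.12 rad (value of joint drawbar between 0.0004 and 0.0012 m and x of guard in the frame of tray_long between -0.028 and 0.028 m and y of guard in the frame of tray_long between -0.018 and 0.018 m and z of guard in the frame of tray_long below 0.004 m and angle between guard's own z axis and vertical below 0.06 rad and angle between the x axis of guard and the y axis of tray, either way round below 0.12 rad and linear speed of guard below 0.02 m/s); the robot touches nothing.
It fails at once if the wheel is forced until the blade pins are damaged (drawbar beyond 2.7 mm, over 1.1 N m) (value of joint drawbar above 0.0027 m).
It fails at once if a bystander is moved by more than 30 mm (distance of any of scraper, brush, spice_jar, tin, bowl, pepper_mill, oil_bottle from where it was at the start of the episode above 0.03 m).
It also fails if it takes over 67 s, if anything falls off the work surface, if the arm or the gripper's body presses on something with over 40 N, if the wrist force passes 120 N, or if a joint passes its speed limit or range.

### The arm

A 6-joint arm with a two-finger parallel gripper is mounted at the origin on the work surface. World frame = base frame: x ahead of the robot, y to its left, z up, the work surface at z = 0. Lengths are in mm, angles in rad, forces in N, time in s.
With the tool pointing down it reaches from about 325 to 775 mm from the base axis. Payload 5.5 kg.
Tool frame: the origin (TCP) lies on the centre line of the jaws, within the pads' length; the fingertips stand 25 mm ahead of it and the grasp point (between the pads) lies 6 mm ahead of it; z points along the fingers, y is the line along which they close (so a half turn about z gives the same grasp; the last joint's range is limited). The gripper opens to 88 mm and grips with 3 to 60 N. Pads are 20 mm wide; open, the fingers measure 115 mm over their backs; the gripper's body (75 mm by 178 mm) begins 61 mm behind the grasp point.
Start: joints at [-1.216, 0.091, 1.231, -0, 1.82, -0.057], TCP at [240.157, -549.856, 247.631] pointing down, gripper open.
Joint ranges: [-2.87, 2.87], [-0.86, 2.18], [0.17, 2.46], [-1.51, 4.65], [0.06, 2.69], [-2.65, 2.65]. Speed limits (rad/s): [2.57, 2.57, 3.01, 3.14, 3.14, 3.14].

### API

Orientations are given as a unit quaternion [x, y, z, w].
In Python, from workcell import readout, viewer, ctrl gives the robot as it stands.
- The arm moves only by the shell command python3 -m creep 'ROWS'. ROWS is a JSON object of lists of equal length, an entry for each row: "linear": the shift along the tool's x, y, z as a fraction of full scale, a list of three; "turn": the turn, a rotation vector about the tool's x, y, z as a fraction of full scale, a list of three; "claw": the finger opening in mm, from 0 to 87.8. In form: {"linear": [[dx, dy, dz], ...], "turn": [[rx, ry, rz], ...], "claw": [claw, ...]}. A call has exactly 5 rows; each row shifts and turns the commanded pose from where the row before left it, along the tool's axes as they then stand; what a row does not reach is not made up. Full scale, the value 1, is 40 mm for a shift and 4 degrees for a turn. A row lasts 1/10 s, in which the tool goes at most 50 mm and 8.59 degrees, less where a joint would pass 70% of its speed; a pose out of reach is approached as far as the arm can. A call with a number of a shift or a turn outside -1 to 1 is refused whole. A call with a gripper value outside its range is refused whole. The fingers move at their own pace and stop on an object; the grip force is fixed at half the most. Time passes only in rows, so rows that do not move let the fingers close, or fill a call up. It gives the time, the measured TCP pose, the force, the opening and the grip force at its end, in the units of the state.
- readout.sense(): the state, without advancing time (a new reading comes with each control period).
- viewer.read_camera(name): name is "scene" or "top" or "wrist"; returns a dict with "color" (400x640x3 uint8, red, green, blue), "fov_y" (degrees; the focal length in pixels is half the picture's height over the tangent of half this angle, whatever the lens; pixels are square), "cx", "cy" (the principal point, pixels), "extrinsics" (4x4, takes a point from camera to world coordinates); the wrist camera has in their place "mount" (4x4, takes a point from camera to tool coordinates, whose origin is the TCP and whose axes are the flange's). Camera axes: x right, y up, looking along -z (the intrinsics and any distortion apply to the point x, -y, -z); pixel columns grow to the right and rows downward; lengths in mm; the calibration is good to about 2 mm. A picture is of the moment at which its call begins: read the wrist's pose just before it. There is no depth.
- ctrl.close_job(): hands the job in; it is judged then, once.
The state is a dict: "t": time; "joint_positions": joint angles; "joint_vel": joint speeds; "joint_efforts": joint torques, N m; "tcp_pos": TCP position; "ee_rot": TCP orientation; "wrist_force": force on the tool from outside, world axes, zero at the start; "torque": the same for the moment, N m; "finger_gap": finger opening in mm; "grasp_force": force on a finger pad.
Only numpy, scipy, OpenCV 4.12 (cv2) and the standard library are available. Lean on these libraries where they do the work, as an engineer would, in place of code of your own. Each camera call takes 0.05 s, during which the arm holds its last target. There are 200 camera calls.

## Working session

There is one attempt and no reset: what is moved stays moved. The work goes in short steps, Python scripts to look and compute and a shell command to move; the robot and the scene stay as the last step left them, time stands still between calls to the robot, and variables do not carry over. Pictures are saved under pics/ and viewed, at most 10 in all, crops included, and the job is handed in when it is done.

```bash
ls; mkdir -p pics; cat > h.py <<'E'
import numpy as np, cv2
from scipy.spatial.transform import Rotation as R
from workcell import readout, viewer, ctrl
def cam(name, save=None):
    s=readout.sense(); d=viewer.read_camera(name)
    im=d["color"]
    if "mount" in d:
        T=np.eye(4);T[:3,:3]=R.from_quat(s["ee_rot"]).as_matrix();T[:3,3]=s["tcp_pos"]
        d["E"]=T@np.array(d["mount"])
    else: d["E"]=np.array(d["extrinsics"])
    d["f"]=im.shape[0]/2/np.tan(np.radians(d["fov_y"])/2)
    if save: cv2.imwrite("pics/"+save,cv2.cvtColor(im,cv2.COLOR_RGB2BGR))
    return d
def ray(d,u,v):
    r=d["E"][:3,:3]@np.array([(u-d["cx"])/d["f"],-(v-d["cy"])/d["f"],-1.])
    return d["E"][:3,3],r/np.linalg.norm(r)
def onplane(d,u,v,z):
    o,r=ray(d,u,v); return o+r*(z-o[2])/r[2]
def cross(*obs):
    A=np.zeros((3,3));b=np.zeros(3)
    for d,u,v in obs:
        o,r=ray(d,u,v);P=np.eye(3)-np.outer(r,r);A+=P;b+=P@o
    p=np.linalg.solve(A,b)
    return p
def proj(d,p):
    q=np.linalg.inv(d["E"])@np.append(p,1); return d["cx"]-d["f"]*q[0]/q[2], d["cy"]+d["f"]*q[1]/q[2]
E
python3 - <<'E'
from h import *
for n in ("scene","top"):
    d=cam(n,n+".png"); print(n,{k:v for k,v in d.items() if k not in("color",)})
print(readout.sense())
E
```

```text
pics
scene {'fov_y': 46.720379325999396, 'cx': 317.5302346790137, 'cy': 202.5191236651774, 'extrinsics': array([[ 6.81261050e-01, -5.42934348e-01,  4.91025128e-01,
         1.31680560e+03],
       [ 7.31999843e-01,  4.98169859e-01, -4.64761253e-01,
        -7.04615878e+02],
       [ 7.72092903e-03,  6.76054055e-01,  7.36811578e-01,
         1.28786392e+03],
       [ 0.00000000e+00,  0.00000000e+00,  0.00000000e+00,
         1.00000000e+00]]), 'E': array([[ 6.81261050e-01, -5.42934348e-01,  4.91025128e-01,
         1.31680560e+03],
       [ 7.31999843e-01,  4.98169859e-01, -4.64761253e-01,
        -7.04615878e+02],
       [ 7.72092903e-03,  6.76054055e-01,  7.36811578e-01,
         1.28786392e+03],
       [ 0.00000000e+00,  0.00000000e+00,  0.00000000e+00,
         1.00000000e+00]]), 'f': np.float64(463.05519406391505)}
top {'fov_y': 44.37002391286697, 'cx': 317.9995768315108, 'cy': 201.40768999842808, 'extrinsics': array([[ 1.78950963e-03,  9.98461640e-01, -5.54179704e-02,
         4.95641332e+02],
       [-9.99823311e-01,  7.49453035e-04, -1.87825957e-02,
        -1.45735733e+01],
 
[... 569 characters left out ...]
nt_positions': array([-1.21569032e+00,  9.18145273e-02,  1.23173879e+00, -4.42500813e-05,
        1.81978927e+00, -5.66802099e-02]), 'joint_vel': array([-0.00113845, -0.00363438, -0.00173508, -0.00046549,  0.00088887,
       -0.00102669]), 'joint_efforts': array([ 3.55204473e-03, -4.47860420e+01, -4.07568455e+01,  7.02715642e-02,
        2.84453959e-02, -1.31191737e-04]), 'tcp_pos': array([ 240.07116295, -549.64790032,  246.61643388]), 'ee_rot': array([ 9.78879523e-01,  2.04436088e-01, -1.51281259e-04, -8.62053976e-04]), 'wrist_force': array([-0.8291425 ,  0.11452335, -0.61562607]), 'torque': array([-0.02394356, -0.02101451, -0.00141383]), 'grasp_force': 0.0, 'finger_gap': 87.86445515463795}
```

View pics/scene.png

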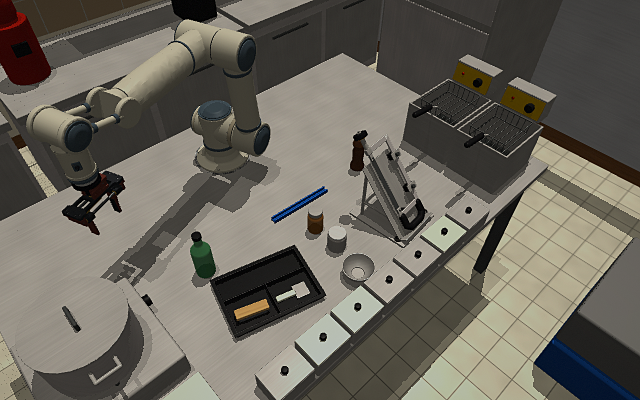

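View pics/top.png

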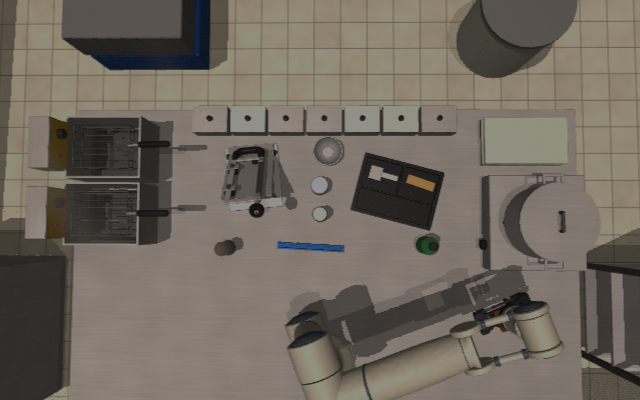

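The scene view shows the blue guard at about (300,205), the tray at (267,292) and the stand at (393,190). In the top view the guard is at (310,246), the tray at (398,190) with its long compartment nearest the robot, and the black wheel at (256,210). The mill stands next to the stand at (225,247), the jar and tin are at (320,214) and (320,185), and the bottle is at (428,245).

```bash
cat > m.py <<'E'
from h import *
t=cam("top"); s=cam("scene")
def blob(d,lo,hi,roi):
    h=cv2.cvtColor(d["color"],cv2.COLOR_RGB2HSV); m=cv2.inRange(h,lo,hi); k=np.zeros_like(m);x0,y0,x1,y1=roi;k[y0:y1,x0:x1]=m[y0:y1,x0:x1]
    c=max(cv2.findContours(k,cv2.RETR_EXTERNAL,cv2.CHAIN_APPROX_NONE)[0],key=cv2.contourArea); return c
def rect(d,c,z):
    P=np.array([onplane(d,*p[0],z)[:2] for p in c],np.float32)
    (cx,cy),wh,a=cv2.minAreaRect(P); b=cv2.boxPoints(((cx,cy),wh,a))
    e=b[1]-b[0] if np.linalg.norm(b[1]-b[0])>np.linalg.norm(b[2]-b[1]) else b[2]-b[1]
    return np.round([cx,cy,*wh],1), round(np.degrees(np.arctan2(e[1],e[0]))%180,2)
print("guard top",rect(t,blob(t,(105,130,60),(130,255,255),(260,230,360,260)),10))
print("guard scene",rect(s,blob(s,(105,130,60),(130,255,255),(260,180,340,230)),10))
print("tray top",rect(t,blob(t,(0,0,0),(180,255,60),(340,145,455,235)),22))
print("tray scene",rect(s,blob(s,(0,0,0),(180,255,60),(200,240,335,345)),22))
c=blob(t,(0,0,0),(180,255,50),(245,200,268,222)); print("wheel",cv2.boundingRect(c),cv2.minEnclosingCircle(c),cv2.contourArea(c))
(u,v),_=cv2.minEnclosingCircle(c); print(onplane(t,u,v,323))
W=onplane(t,u,v,323); print("in scene",proj(s,W))
for n,u,v in (("jar",320,214),("tin",320,185),("mill",225,247),("bottle",428,245),("bowl",329,151)): print(n,onplane(t,u,v,60).round())
im=np.hstack([cv2.resize(t["color"][130:230,205:305],(400,400),interpolation=2),cv2.resize(s["color"][120:250,330:460],(400,400),interpolation=2)])
cv2.imwrite("pics/st.png",cv2.cvtColor(im,cv2.COLOR_RGB2BGR))
E
python3 m.py
```

```text
guard top (array([428.9,  48.3, 244.1,  22.9]), np.float32(86.69))
guard scene (array([425.5,  49. , 249.8,  12.3]), np.float32(87.07))
tray top (array([ 637.2, -275.2,  302.9,  222.3]), np.float32(75.31))
tray scene (array([ 632.5, -274.3,  306.7,  229.9]), np.float32(75.3))
wheel (249, 203, 15, 14) ((256.1216125488281, 209.93243408203125), 7.1825079917907715) 140.5
[553.58464216 207.34135796 323.        ]
in scene (np.float64(360.52206083274297), np.float64(136.14084725459634))
jar [549.  12.  60.]
tin [655.  12.  60.]
mill [428. 358.  60.]
bottle [ 437. -380.   60.]
bowl [781. -21.  60.]
```

View pics/st.png

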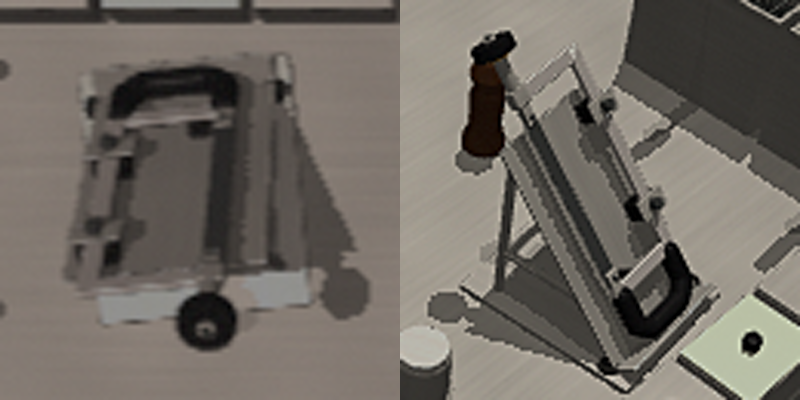

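The crop shows the wheel at crop (207,320) in the top view and crop (93,45) of the scene half. The top-view ray at z=323 predicts scene (360.5,136); I see it at about (360,135), so the wheel is at about (553,207,323). The guard and tray agree across both views. Next I'll write a planning helper and move over the tray.

```bash
cat >> h.py <<'E'
def down(a):  # tool pointing down, tool x at world angle a (deg)
    c,s=np.cos(np.radians(a)),np.sin(np.radians(a)); return np.array([[c,s,0],[s,-c,0],[0,0,-1.]])
def plan(*wps):
    """wps: (pos or None, R or None) in sequence: prints pure shift (full-scale units, tool axes) then pure turn"""
    s=readout.sense();p=np.array(s["tcp_pos"]);Q=R.from_quat(s["ee_rot"]).as_matrix()
    print("pose",p.round(1),"F",np.round(s["wrist_force"],1),"j",np.round(s["joint_positions"],2),"t",round(s["t"],2),"gap",round(s["finger_gap"],1))
    for q,M in wps:
        if q is not None:
            d=Q.T@(np.array(q)-p)/40; print(" shift",d.round(2),"rows>=",np.abs(d).max().round(1)); p=np.array(q,float)
        if M is not None:
            w=np.degrees(R.from_matrix(Q.T@M).as_rotvec())/4; print(" turn",w.round(2)); Q=M
E
python3 - <<'E'
from h import *
d=viewer.read_camera("wrist"); print(np.round(d["mount"],3),d["fov_y"],d["cx"],d["cy"])
plan(([240,-550,340],None),([560,-260,340],down(75.3)))
E
```

```text
[[  -0.       0.953    0.304   84.776]
 [   1.       0.       0.      -0.228]
 [   0.       0.304   -0.953 -136.596]
 [   0.       0.       0.       1.   ]] 66.78185969763088 320.6018036416157 198.9824598553944
pose [ 240.1 -549.7  247.1] F [0.5 0.2 0.5] j [-1.22  0.09  1.23  0.    1.82 -0.06] t 0.25 gap 88.0
 shift [-0.01  0.   -2.32] rows>= 2.3
 shift [10.23 -3.44  0.  ] rows>= 10.2
 turn [-1.000e-02 -1.000e-02 -1.293e+01]
```

```bash
python3 -m creep '{"linear":[[0,0,-0.8],[0,0,-0.8],[0,0,-0.7],[0,0,0],[0.4,-0.1,0]],"turn":[[0,0,0],[0,0,0],[0,0,0],[0,0,0],[0,0,0]],"claw":[87,87,87,87,87]}'
python3 -m creep '{"linear":[[0.8,-0.3,0],[0.9,-0.3,0],[0.9,-0.3,0],[0.9,-0.3,0],[0.9,-0.3,0]],"turn":[[0,0,0],[0,0,0],[0,0,0],[0,0,0],[0,0,0]],"claw":[87,87,87,87,87]}'
python3 -m creep '{"linear":[[0.9,-0.3,0],[0.9,-0.3,0],[0.9,-0.3,0],[0.9,-0.3,0],[0.9,-0.3,0]],"turn":[[0,0,0],[0,0,0],[0,0,0],[0,0,0],[0,0,0]],"claw":[87,87,87,87,87]}'
python3 -m creep '{"linear":[[0.9,-0.3,0],[0,0,0],[0,0,0],[0,0,0],[0,0,0]],"turn":[[0,0,0],[0,0,-1],[0,0,-1],[0,0,-1],[0,0,-1]],"claw":[87,87,87,87,87]}'
python3 -m creep '{"linear":[[0,0,0],[0,0,0],[0,0,0],[0,0,0],[0,0,0]],"turn":[[0,0,-1],[0,0,-1],[0,0,-1],[0,0,-1],[0,0,-1]],"claw":[87,87,87,87,87]}'
python3 -m creep '{"linear":[[0,0,0],[0,0,0],[0,0,0],[0,0,0],[0,0,0]],"turn":[[0,0,-1],[0,0,-1],[0,0,-1],[0,0,-0.9],[0,0,0]],"claw":[87,87,87,87,87]}'
python3 - <<'E'
from h import *
d=cam("wrist","tray.png")
plan(([560,-260,340],down(75.3)))
E
```

```text
t: 0.75
tcp_pos: [252.5, -540.5, 339.2]
ee_rot: [0.979, 0.203, -0.0, 0.0]
wrist_force: [0.3, 0.7, -1.0]
finger_gap: 86.9
grasp_force: 0.0
t: 1.25
tcp_pos: [391.9, -412.0, 337.0]
ee_rot: [0.979, 0.205, -0.001, -0.002]
wrist_force: [0.1, -0.9, 1.2]
finger_gap: 87.1
grasp_force: 0.0
t: 1.75
tcp_pos: [532.5, -284.8, 337.0]
ee_rot: [0.979, 0.205, -0.001, -0.001]
wrist_force: [-0.2, 0.4, -0.3]
finger_gap: 87.2
grasp_force: 0.0
t: 2.25
tcp_pos: [559.9, -260.4, 336.8]
ee_rot: [0.94, 0.341, -0.001, -0.002]
wrist_force: [0.2, -0.0, 0.1]
finger_gap: 87.2
grasp_force: 0.0
t: 2.75
tcp_pos: [559.7, -260.6, 336.9]
ee_rot: [0.867, 0.498, -0.001, -0.002]
wrist_force: [-0.4, 0.4, -0.1]
finger_gap: 87.4
grasp_force: 0.0
t: 3.25
tcp_pos: [559.7, -260.7, 337.2]
ee_rot: [0.792, 0.611, -0.001, -0.002]
wrist_force: [-0.5, -0.1, 0.3]
finger_gap: 86.8
grasp_force: 0.0
pose [ 559.7 -260.9  337.5] F [-0.4  0.1 -0.1] j [-0.49  0.18  0.97  0.    1.99 -0.23] t 3.3 gap 86.8
 shift [ 0.02  0.   -0.06] rows>= 0.1
 turn [-0.04 -0.01 -0.03]
```

View pics/tray.png

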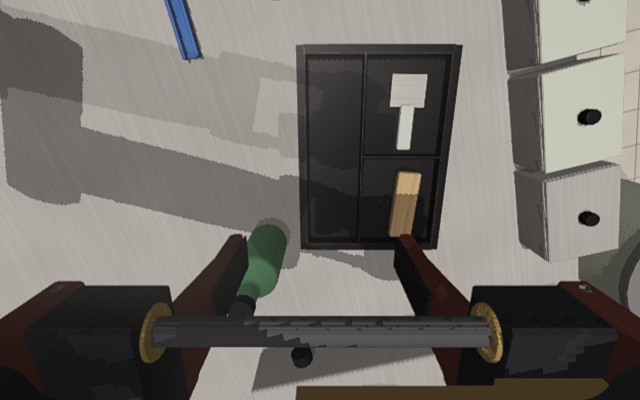

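The wrist view shows the whole tray: outer corners at (297,45), (462,45), (437,248) and (300,248). The long compartment is the empty left strip, columns 308–364, clear of the scraper and brush on the right. The guard's near end is at (185,57).

```bash
python3 - <<'E'
from h import *
d=cam("wrist")
P=[onplane(d,u,v,24)[:2] for u,v in ((297,45),(462,45),(437,248),(300,248))]
print(np.round(P,1)); 
for i in range(4):
    e=P[i]-P[i-1]; print(np.linalg.norm(e).round(1), np.degrees(np.arctan2(e[1],e[0])).round(1))
c=np.mean(P,0); print("centre",c)
g=cv2.inRange(cv2.cvtColor(d["color"],cv2.COLOR_RGB2HSV),(105,130,60),(130,255,255)); ys,xs=np.where(g[:80,150:220]); k=ys>ys.max()-3; print("guard end",onplane(d,150+xs[k].mean(),ys.max(),5))
th=np.radians(75.3); L=c-59*np.array([np.sin(th),-np.cos(th)]); print("tray_long",L, "in img",proj(d,[*L,3]))
a=86.9;G=np.array([428,48.5]);pg=G+35*np.array([np.cos(np.radians(a)),np.sin(np.radians(a))]); print(pg)
plan(([pg[0],pg[1],200],down(a)))
E
```

```text
[[ 569.   -99.9]
 [ 782.6 -156.6]
 [ 707.  -447.6]
 [ 489.7 -390.4]]
301.1 74.7
221.0 -14.9
300.7 -104.6
224.6 165.2
centre [ 637.05966015 -273.59134689]
guard end [416.59298036 -73.36883821   5.        ]
tray_long [ 579.99086274 -258.61962816] in img (np.float64(333.2725198479078), np.float64(154.5123047922586))
[429.89275845  83.44878346]
pose [ 559.7 -261.1  337.9] F [-0.2 -0.7 -0.3] j [-0.49  0.18  0.97  0.    1.99 -0.23] t 3.35 gap 87.2
 shift [ 7.49 -5.34  3.47] rows>= 7.5
 turn [-0.03 -0.01 -2.94]
```

```bash
python3 -m creep '{"linear":[[0.8,-0.6,0.3],[0.8,-0.6,0.4],[0.8,-0.6,0.4],[0.8,-0.6,0.4],[0.8,-0.6,0.4]],"turn":[[0,0,0],[0,0,0],[0,0,0],[0,0,0],[0,0,0]],"claw":[87,87,87,87,87]}'
python3 -m creep '{"linear":[[0.8,-0.6,0.4],[0.9,-0.6,0.4],[0.9,-0.6,0.4],[0.9,-0.54,0.37],[0,0,0]],"turn":[[0,0,0],[0,0,0],[0,0,0],[0,0,0],[0,0,-1]],"claw":[87,87,87,87,87]}'
python3 -m creep '{"linear":[[0,0,0],[0,0,0],[0,0,0],[0,0,0],[0,0,0]],"turn":[[0,0,-1],[0,0,-0.94],[0,0,0],[0,0,0],[0,0,0]],"claw":[87,87,87,87,87]}'
python3 - <<'E'
from h import *
d=cam("wrist","guard.png")
plan(([429.9,83.4,200],down(86.9)))
g=cv2.inRange(cv2.cvtColor(d["color"],cv2.COLOR_RGB2HSV),(100,110,40),(130,255,255)); n,l,st,c=cv2.connectedComponentsWithStats(g); print(st[1:][st[1:,4]>100])
k=1+np.argmax(st[1:,4]); ys,xs=np.where(l==k)
for v in range(ys.min(),ys.max(),40):
    r=xs[ys==v]; print(v,r.min(),r.max(),onplane(d,r.min(),v,14.5)[:2].round(1),onplane(d,r.max(),v,14.5)[:2].round(1))
E
```

```text
t: 3.85
tcp_pos: [483.4, -74.9, 262.2]
ee_rot: [0.793, 0.609, -0.0, -0.0]
wrist_force: [-0.6, 0.7, 0.4]
finger_gap: 87.1
grasp_force: 0.0
t: 4.35
tcp_pos: [427.2, 86.8, 198.0]
ee_rot: [0.769, 0.639, -0.001, -0.002]
wrist_force: [-0.1, 0.0, 1.1]
finger_gap: 87.1
grasp_force: 0.0
t: 4.85
tcp_pos: [429.7, 82.7, 200.6]
ee_rot: [0.726, 0.687, -0.0, -0.0]
wrist_force: [0.4, -0.2, -0.6]
finger_gap: 87.5
grasp_force: 0.0
pose [429.7  82.6 200.7] F [-0.7  0.   0. ] j [ 0.11 -0.36  1.72  0.    1.78  0.17] t 4.9 gap 87.0
 shift [0.02 0.   0.02] rows>= 0.0
 turn [-0.    0.   -0.01]
[[ 309   95   23  209 4243]]
95 310 331 [424.5 174.6] [445.7 173.4]
135 310 331 [421.9 135.1] [443.9 133.9]
175 310 330 [419.1  92.3] [440.9  91.1]
215 310 330 [416.1  45.9] [438.7  44.6]
255 311 329 [413.9  -4.7] [435.2  -5.9]
295 311 329 [410.3 -60. ] [432.7 -61.2]
```

View pics/guard.png

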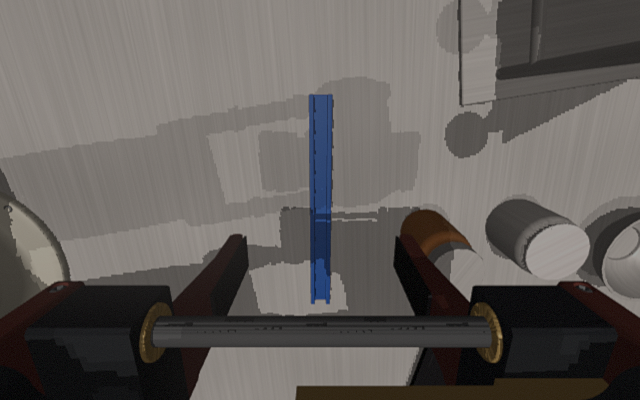

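The wrist view shows the guard running straight up the picture from (320,95) to (320,304), between the fingers. The jar at (430,240) is beyond the right finger. The grip point is confirmed at (429.9,83), so I'll descend with narrowed fingers.

```bash
python3 -m creep '{"linear":[[0,0,0.8],[0,0,0.8],[0,0,0.8],[0,0,0.8],[0,0,0.6]],"turn":[[0,0,0],[0,0,0],[0,0,0],[0,0,0],[0,0,0]],"claw":[60,60,60,60,60]}'
python3 -m creep '{"linear":[[0,0,0.3],[0,0,0.2],[0,0,0],[0,0,0],[0,0,0]],"turn":[[0,0,0],[0,0,0],[0,0,0],[0,0,0],[0,0,0]],"claw":[60,60,60,60,60]}'
python3 - <<'E'
from h import *
plan(([429.9,83,27.5],down(86.7)))
E
```

```text
t: 5.4
tcp_pos: [428.9, 82.5, 46.6]
ee_rot: [0.726, 0.688, -0.001, -0.001]
wrist_force: [0.7, 0.1, -0.5]
finger_gap: 60.3
grasp_force: 0.0
t: 5.9
tcp_pos: [430.7, 82.8, 30.3]
ee_rot: [0.726, 0.688, 0.001, 0.001]
wrist_force: [0.2, -0.7, -0.9]
finger_gap: 59.8
grasp_force: 0.0
pose [430.7  82.8  30.3] F [ 0.2 -0.7 -0.9] j [ 0.11 -0.29  1.98  0.    1.46  0.17] t 5.9 gap 59.8
 shift [ 0.   -0.02  0.07] rows>= 0.1
 turn [ 0.03 -0.01  0.06]
```

```bash
python3 -m creep '{"linear":[[0,0,0.06],[0,0,0],[0,0,0],[0,0,0],[0,0,0]],"turn":[[0,0,0],[0,0,0],[0,0,0],[0,0,0],[0,0,0]],"claw":[40,20,10,10,10]}'
python3 -m creep '{"linear":[[0,0,0],[0,0,0],[0,0,-0.1],[0,0,-0.4],[0,0,-0.8]],"turn":[[0,0,0],[0,0,0],[0,0,0],[0,0,0],[0,0,0]],"claw":[10,10,10,10,10]}'
python3 -m creep '{"linear":[[0,0,-0.8],[0,0,-0.8],[0,0,-0.8],[0,0,0],[0,0,0]],"turn":[[0,0,0],[0,0,0],[0,0,0],[0,0,0],[0,0,0]],"claw":[10,10,10,10,10]}'
python3 - <<'E'
from h import *
d=cam("wrist","held.png")
T=np.array([np.cos(np.radians(75.1)),np.sin(np.radians(75.1))])
q=np.array([580,-258.6])+34*T; print(q)
g=cv2.inRange(cv2.cvtColor(d["color"],cv2.COLOR_RGB2HSV),(100,110,40),(130,255,255)); n,l,st,c=cv2.connectedComponentsWithStats(g); k=1+np.argmax(st[1:,4]);print(st[k])
s=readout.sense();z=s["tcp_pos"][2]-28.5+14.5
ys,xs=np.where(l==k); 
for v in (ys.min(),ys.max()): print("end",onplane(d,xs[ys==v].mean(),v,z).round(1))
plan(([*q,s["tcp_pos"][2]],down(75.1)))
E
```

```text
t: 6.4
tcp_pos: [429.8, 82.7, 26.5]
ee_rot: [0.726, 0.688, 0.0, -0.0]
wrist_force: [-0.5, 0.8, 1.3]
finger_gap: 23.9
grasp_force: 30.4
t: 6.9
tcp_pos: [428.0, 82.5, 76.5]
ee_rot: [0.726, 0.688, -0.002, -0.002]
wrist_force: [-0.9, 0.8, -0.3]
finger_gap: 24.0
grasp_force: 30.0
t: 7.4
tcp_pos: [430.1, 82.7, 174.9]
ee_rot: [0.726, 0.688, 0.001, 0.0]
wrist_force: [-0.4, 0.7, -1.0]
finger_gap: 23.7
grasp_force: 30.0
[ 588.74251497 -225.7432133 ]
[  296    85    51   231 10393]
end [435.2 174.9 159.6]
end [428.7  46.  159.6]
pose [429.5  82.7 173.6] F [ 0.1  0.4 -2.2] j [ 0.11 -0.36  1.77  0.    1.73  0.17] t 7.45 gap 23.4
 shift [-7.49  4.38 -0.  ] rows>= 7.5
 turn [-0.01  0.    2.96]
```

```bash
python3 -m creep '{"linear":[[-0.6,0.4,0],[-0.8,0.4,0],[-0.8,0.5,0],[-0.8,0.5,0],[-0.8,0.5,0]],"turn":[[0,0,0],[0,0,0],[0,0,0],[0,0,0],[0,0,0]],"claw":[10,10,10,10,10]}'
python3 -m creep '{"linear":[[-0.8,0.5,0],[-0.8,0.5,0],[-0.8,0.4,0],[-0.8,0.4,0],[-0.49,0.28,0]],"turn":[[0,0,0],[0,0,0],[0,0,0],[0,0,0],[0,0,0]],"claw":[10,10,10,10,10]}'
python3 -m creep '{"linear":[[0,0,0],[0,0,0],[0,0,0],[0,0,0],[0,0,0]],"turn":[[0,0,0.9],[0,0,1],[0,0,1],[0,0,0],[0,0,0]],"claw":[10,10,10,10,10]}'
python3 - <<'E'
from h import *
d=cam("wrist","over.png")
T=np.array([np.cos(np.radians(75.1)),np.sin(np.radians(75.1))])
q=np.array([580,-258.6])+33*T
plan(([*q,60],down(75.1)))
E
```

```text
t: 7.95
tcp_pos: [513.2, -75.2, 172.0]
ee_rot: [0.726, 0.688, -0.001, -0.002]
wrist_force: [0.6, -0.1, -0.6]
finger_gap: 24.1
grasp_force: 30.0
t: 8.45
tcp_pos: [588.3, -227.8, 171.2]
ee_rot: [0.726, 0.687, -0.001, -0.002]
wrist_force: [0.3, -0.1, -0.2]
finger_gap: 24.2
grasp_force: 30.0
t: 8.95
tcp_pos: [588.3, -225.5, 172.7]
ee_rot: [0.791, 0.612, -0.001, -0.001]
wrist_force: [-0.8, 0.3, 0.5]
finger_gap: 23.8
grasp_force: 30.0
pose [ 588.4 -225.5  173.1] F [-0.1 -0.1 -0.5] j [-0.42  0.17  1.27  0.    1.7  -0.17] t 9.0 gap 23.8
 shift [-0.03  0.02  2.83] rows>= 2.8
 turn [-0.03 -0.01  0.09]
```

View pics/over.png

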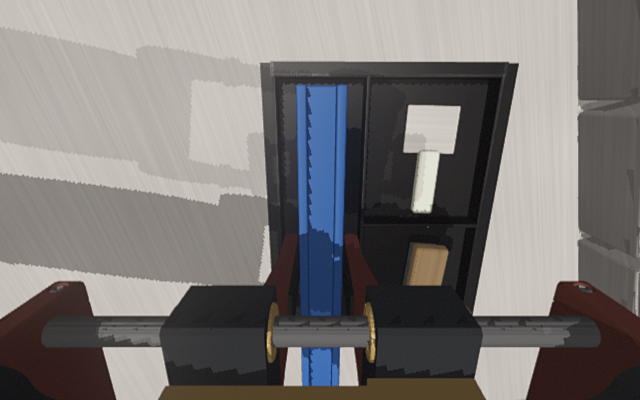

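The guard hangs over the long compartment. Its far end is at (322,86), the compartment's inner far wall is at row about 77, and its sides are near columns 277 and 366. I'll check this in numbers and lower to 60 mm.

```bash
python3 -m creep '{"linear":[[0,0,0.4],[0,0,0.8],[0,0,0.8],[0,0,0.6],[0,0,0.2]],"turn":[[0,0,0],[0,0,0],[0,0,0],[0,0,0],[0,0,0]],"claw":[10,10,10,10,10]}'
python3 - <<'E'
from h import *
d=cam("wrist","low.png")
T=np.array([np.cos(np.radians(75.1)),np.sin(np.radians(75.1))]);q=np.array([580,-258.6])+33*T
plan(([*q,30.5],down(75.1)))
for t,o in ((140,-40),(140,40),(70,-40),(70,40)):
    p=q-33*T+t*T+o*np.array([T[1],-T[0]]); print(np.round(proj(d,[*p,24])))
E
```

```text
t: 9.5
tcp_pos: [586.6, -224.7, 57.2]
ee_rot: [0.791, 0.611, -0.002, -0.003]
wrist_force: [-0.9, 0.6, -0.6]
finger_gap: 23.7
grasp_force: 30.0
pose [ 586.8 -224.8   57.7] F [ 0.3  1.1 -0.9] j [-0.42  0.22  1.43 -0.    1.5  -0.16] t 9.55 gap 23.3
 shift [-0.04  0.06  0.68] rows>= 0.7
 turn [-0.09 -0.02  0.07]
[248.  59.]
[404.  60.]
[256. 190.]
[393. 191.]
```

View pics/low.png

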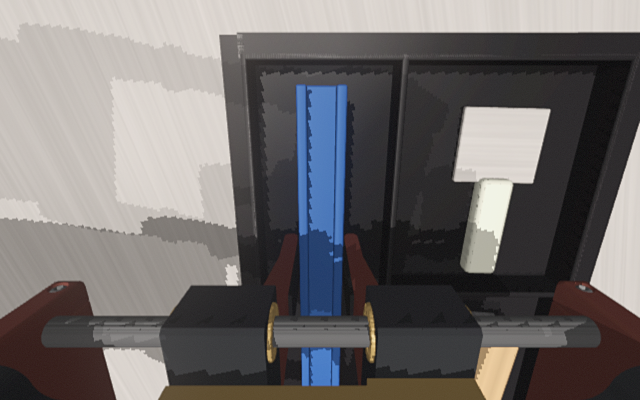

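The inner corners are at (247,60) and (402,60), against a prediction of (248,59) and (404,60), so the tray pose is right. I'll lower, release and lift.

```bash
python3 -m creep '{"linear":[[-0.04,0.05,0.3],[0,0,0.25],[0,0,0.1],[0,0,0],[0,0,0]],"turn":[[0,0,0],[0,0,0],[0,0,0],[0,0,0],[0,0,0]],"claw":[10,10,10,10,10]}'
python3 - <<'E'
from h import *
plan((None,None))
E
```

```text
t: 10.05
tcp_pos: [590.6, -227.9, 37.0]
ee_rot: [0.791, 0.611, 0.0, 0.0]
wrist_force: [-0.9, -0.4, -1.6]
finger_gap: 24.2
grasp_force: 30.0
pose [ 590.6 -227.9   37. ] F [-0.9 -0.4 -1.6] j [-0.42  0.24  1.44  0.    1.46 -0.17] t 10.05 gap 24.2
```

```bash
python3 -m creep '{"linear":[[0,0,0.1],[0,0,0.06],[0,0,0],[0,0,0],[0,0,0]],"turn":[[0,0,0],[0,0,0],[0,0,0],[0,0,0],[0,0,0]],"claw":[10,10,10,10,10]}'
python3 - <<'E'
from h import *
plan((None,None))
E
```

```text
t: 10.55
tcp_pos: [590.4, -227.8, 30.1]
ee_rot: [0.791, 0.611, 0.0, 0.0]
wrist_force: [-0.2, -0.1, -1.2]
finger_gap: 23.6
grasp_force: 30.0
pose [ 590.4 -227.8   30.1] F [-0.2 -0.1 -1.2] j [-0.42  0.24  1.45  0.    1.45 -0.17] t 10.55 gap 23.6
```

```bash
python3 -m creep '{"linear":[[0,0,0],[0,0,0],[0,0,0],[0,0,-0.3],[0,0,-0.7]],"turn":[[0,0,0],[0,0,0],[0,0,0],[0,0,0],[0,0,0]],"claw":[40,40,40,40,40]}'
python3 -m creep '{"linear":[[0,0,-0.9],[0,0,-0.9],[0,0,-0.9],[0,0,-0.9],[0,0,-0.9]],"turn":[[0,0,0],[0,0,0],[0,0,0],[0,0,0],[0,0,0]],"claw":[40,60,86,86,86]}'
cat >> h.py <<'E'
W=np.array([553.5,207.3,323.]); PSI=5.0
def axis(psi=None):
    a=np.radians(PSI if psi is None else psi); s,c=np.sin(np.radians(40)),np.cos(np.radians(40)); return np.array([-s*np.cos(a),-s*np.sin(a),c])
def align(Q):  # least rotation taking tool z to -axis
    z=Q[:,2]; n=-axis(); v=np.cross(z,n); a=np.arctan2(np.linalg.norm(v),z@n); return R.from_rotvec(v/(np.linalg.norm(v)+1e-9)*a).as_matrix()@Q
E
python3 - <<'E'
from h import *
d=cam("wrist","placed.png")
g=cv2.inRange(cv2.cvtColor(d["color"],cv2.COLOR_RGB2HSV),(100,110,40),(130,255,255)); n,l,st,c=cv2.connectedComponentsWithStats(g); k=1+np.argmax(st[1:,4]);print(st[k])
P=np.array([onplane(d,x,y,17.5)[:2] for y,x in zip(*np.where(l==k))],np.float32); (cx,cy),wh,a=cv2.minAreaRect(P); b=cv2.boxPoints(((cx,cy),wh,a)); print((cx,cy),wh,a)
th=np.radians(75.1); D=np.array([cx-580,cy+258.6]); print("across",D@[np.sin(th),-np.cos(th)],"along",D@[np.cos(th),np.sin(th)])
Q=R.from_quat(readout.sense()["ee_rot"]).as_matrix()
plan((W+130*axis(),align(down(75.1))))
E
```

```text
t: 11.05
tcp_pos: [588.8, -227.1, 68.0]
ee_rot: [0.791, 0.611, -0.001, -0.002]
wrist_force: [-1.0, -0.8, 0.0]
finger_gap: 40.2
grasp_force: 0.0
t: 11.55
tcp_pos: [590.1, -227.7, 252.9]
ee_rot: [0.791, 0.611, 0.0, 0.001]
wrist_force: [0.7, 0.1, 0.4]
finger_gap: 68.6
grasp_force: 0.0
[ 311   95   21  188 3660]
(582.49609375, -259.00531005859375) (249.62525939941406, 25.266271591186523) 75.02415466308594
across 2.516383799203373 along 0.2501456125801757
pose [ 591.2 -228.2  260.6] F [-1.1  0.8  4.4] j [-0.42  0.18  1.11  0.    1.84 -0.17] t 11.6 gap 72.7
 shift [ 9.59 -5.59 -4.13] rows>= 9.6
 turn [-9.25  3.41  0.09]
```

The guard lies 2.5 mm across and 0.3 mm along from the compartment's middle, straight within 0.1°. Now the wheel.

```bash
python3 -m creep '{"linear":[[0.5,-0.3,-0.4],[0.8,-0.5,-0.4],[0.8,-0.5,-0.4],[0.8,-0.5,-0.4],[0.8,-0.5,-0.4]],"turn":[[0,0,0],[0,0,0],[0,0,0],[0,0,0],[0,0,0]],"claw":[86,86,86,86,86]}'
python3 -m creep '{"linear":[[0.8,-0.5,-0.4],[0.8,-0.5,-0.4],[0.8,-0.5,-0.4],[0.8,-0.5,-0.3],[0.8,-0.5,-0.3]],"turn":[[0,0,0],[0,0,0],[0,0,0],[0,0,0],[0,0,0]],"claw":[86,86,86,86,86]}'
python3 -m creep '{"linear":[[0.8,-0.4,-0.2],[0.8,-0.3,-0.1],[0.3,-0.1,0],[0,0,0],[0,0,0]],"turn":[[0,0,0],[0,0,0],[0,0,0],[-0.9,0.3,0],[-0.9,0.4,0]],"claw":[86,86,86,86,86]}'
python3 -m creep '{"linear":[[0,0,0],[0,0,0],[0,0,0],[0,0,0],[0,0,0]],"turn":[[-0.9,0.3,0],[-0.9,0.4,0],[-0.9,0.3,0],[-0.9,0.4,0],[-0.9,0.3,0]],"claw":[86,86,86,86,86]}'
python3 -m creep '{"linear":[[0,0,0],[0,0,0],[0,0,0],[0,0,0],[0,0,0]],"turn":[[-0.9,0.3,0],[-0.9,0.3,0],[-0.9,0.3,0],[-0.2,0,0],[0,0,0]],"claw":[86,86,86,86,86]}'
python3 - <<'E'
from h import *
Q=R.from_quat(readout.sense()["ee_rot"]).as_matrix()
d=cam("wrist","w1.png"); plan((W+130*axis(),align(Q))); print("pred wheel",proj(d,W),"hub",proj(d,W+12*axis()))
E
```

```text
t: 12.1
tcp_pos: [537.9, -60.1, 331.7]
ee_rot: [0.792, 0.611, 0.001, 0.0]
wrist_force: [1.1, 0.8, 0.6]
finger_gap: 86.2
grasp_force: 0.0
t: 12.6
tcp_pos: [481.4, 120.0, 403.8]
ee_rot: [0.792, 0.611, 0.001, 0.0]
wrist_force: [1.1, 0.9, 0.2]
finger_gap: 85.9
grasp_force: 0.0
t: 13.1
tcp_pos: [471.2, 200.4, 413.6]
ee_rot: [0.789, 0.61, 0.058, 0.035]
wrist_force: [0.2, -0.0, -0.0]
finger_gap: 86.0
grasp_force: 0.0
t: 13.6
tcp_pos: [470.7, 199.3, 414.6]
ee_rot: [0.77, 0.594, 0.2, 0.123]
wrist_force: [0.4, -0.3, -0.1]
finger_gap: 86.2
grasp_force: 0.0
t: 14.1
tcp_pos: [470.2, 199.9, 414.1]
ee_rot: [0.747, 0.575, 0.282, 0.18]
wrist_force: [-0.0, -0.5, 0.7]
finger_gap: 86.1
grasp_force: 0.0
pose [470.5 200.  414.2] F [-0.4  0.2 -1. ] j [ 0.49 -0.59  1.63 -0.25  1.47  0.7 ] t 14.15 gap 86.0
 shift [ 0.04  0.12 -0.17] rows>= 0.2
 turn [-0.22  0.08 -0.  ]
pred wheel (np.float64(328.3718171377958), np.float64(197.85796205530184)) hub (np.float64(328.4992398208681), np.float64(202.12837187803464))
```

View pics/w1.png

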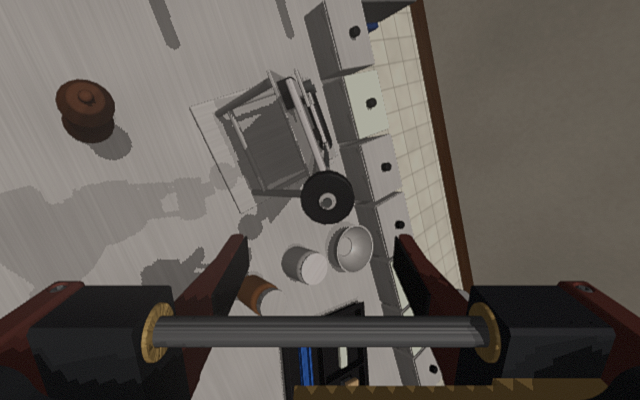

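The wheel is centred at about (328,197) with its hub at about (328,203), within a pixel or so of the prediction. The stand's base edge runs from (190,107) to (240,213). I'll use it for yaw, and check the wheel outline numerically.

```bash
python3 - <<'E'
from h import *
d=cam("wrist")
a,b=onplane(d,190,107,2),onplane(d,240,213,2); e=a-b; print("edge",a,b,np.linalg.norm(e),"psi",np.degrees(np.arctan2(-e[0],e[1])))
g=cv2.cvtColor(d["color"],cv2.COLOR_RGB2GRAY)
m=(g<45).astype(np.uint8); m=cv2.morphologyEx(m,cv2.MORPH_OPEN,np.ones((9,9),np.uint8)); k=np.zeros_like(m); k[165:230,295:362]=m[165:230,295:362]
c=max(cv2.findContours(k,0,1)[0],key=cv2.contourArea); print("wheel ellipse",cv2.fitEllipse(c),cv2.boundingRect(c))
hub=((g>70)&(g<255))[188:215,315:341]; n,l,st,cc=cv2.connectedComponentsWithStats(hub.astype(np.uint8)); print("hub",st[1:],cc[1:]+[315,188])
for psi in (0,5,10,15):
    A=axis(psi); w=np.array([proj(d,W+8*A+24*(np.cos(t)*np.cross(A,[0,1,0])/np.linalg.norm(np.cross(A,[0,1,0]))+np.sin(t)*np.cross(A,np.cross(A,[0,1,0])/np.linalg.norm(np.cross(A,[0,1,0]))))) for t in np.linspace(0,6.28,60)],np.float32)
    print(psi,cv2.fitEllipse(w),"hub",proj(d,W+14*A))
E
```

```text
edge [564.19929598 354.34333207   2.        ] [581.56289424 156.68089812   2.        ] 198.42361840067133 psi 5.020244105849108
wheel ellipse ((326.65179443359375, 197.68814086914062), (50.7868537902832, 52.843326568603516), 113.05628204345703) (301, 172, 53, 52)
hub [[  4   5  17  17 163]] [[327.57668712 200.43558282]]
0 ((328.1512145996094, 199.82008361816406), (53.14081573486328, 55.08285903930664), 92.02247619628906) hub (np.float64(328.0037012914968), np.float64(202.2923013156145))
5 ((328.2657775878906, 200.17857360839844), (52.25383377075195, 55.06493377685547), 88.56446075439453) hub (np.float64(328.28088040339304), np.float64(203.13066996361277))
10 ((328.4057922363281, 200.5282440185547), (51.212772369384766, 55.043636322021484), 85.50752258300781) hub (np.float64(328.6150754950001), np.float64(203.93149026268364))
15 ((328.5708923339844, 200.86697387695312), (50.0261116027832, 55.01908493041992), 82.69124603271484) hub (np.float64(329.003453793888), np.float64(204.68846062806955))
```

```bash
python3 - <<'E'
from h import *
t=cam("top"); s=cam("scene"); d=cam("wrist"); A=axis()
def face(dd,roi,thr,mm=3):
    g=cv2.cvtColor(dd["color"],cv2.COLOR_RGB2GRAY); x0,y0,x1,y1=roi; k=np.zeros_like(g); k[y0:y1,x0:x1]=(g<thr)[y0:y1,x0:x1]
    k=cv2.morphologyEx(k,cv2.MORPH_OPEN,np.ones((mm,mm),np.uint8)); c=max(cv2.findContours(k,0,1)[0],key=cv2.contourArea); return cv2.fitEllipse(c)
es=face(s,(345,124,372,150),45); print("scene",es)
et=face(t,(245,200,268,222),50); print("top",et)
obs=[(d,326.7+.5,197.7+.5),(t,*[v+.5 for v in et[0]]),(s,*[v+.5 for v in es[0]])]
for o in (obs,obs[:2],[obs[0],obs[2]],obs[1:]): print(cross(*o).round(1))
print("prior face",W+6*A)
E
```

```text
scene ((359.34564208984375, 140.37628173828125), (12.199844360351562, 19.78736114501953), 18.306669235229492)
top ((256.4615478515625, 209.86729431152344), (13.422780990600586, 13.772704124450684), 171.0638427734375)
[556.6 204.4 310.7]
[553.1 206.1 321.5]
[560.  202.2 310.5]
[552.8 207.5 302.5]
prior face [549.65795035 206.96386421 327.59626666]
```

```bash
python3 -m creep '{"linear":[[0.04,0.12,0],[0,0,0],[0,0,0.4],[0,0,0.5],[0,0,0.4]],"turn":[[-0.22,0.08,0],[0,0,0],[0,0,0],[0,0,0],[0,0,0]],"claw":[86,86,86,86,86]}'
for i in 1; do
python3 -m creep '{"linear":[[0,0,0],[0,0,0],[0,0,0],[0,0,0],[0,0,0]],"turn":[[0,0,-1],[0,0,-1],[0,0,-1],[0,0,-1],[0,0,-1]],"claw":[86,86,86,86,86]}'
python3 -m creep '{"linear":[[0,0,0],[0,0,0],[0,0,0],[0,0,0],[0,0,0]],"turn":[[0,0,-1],[0,0,-1],[0,0,-1],[0,0,-1],[0,0,-1]],"claw":[86,86,86,86,86]}'
python3 -m creep '{"linear":[[0,0,0],[0,0,0],[0,0,0],[0,0,0],[0,0,0]],"turn":[[0,0,-1],[0,0,-1],[0,0,-1],[0,0,-1],[0,0,-1]],"claw":[86,86,86,86,86]}'
python3 -m creep '{"linear":[[0,0,0],[0,0,0],[0,0,0],[0,0,0],[0,0,0]],"turn":[[0,0,-1],[0,0,-1],[0,0,-1],[0,0,-1],[0,0,-1]],"claw":[86,86,86,86,86]}'
python3 -m creep '{"linear":[[0,0,0],[0,0,0],[0,0,0],[0,0,0],[0,0,0]],"turn":[[0,0,-1],[0,0,-1],[0,0,-1],[0,0,-1],[0,0,-1]],"claw":[86,86,86,86,86]}'
python3 -m creep '{"linear":[[0,0,0],[0,0,0],[0,0,0],[0,0,0],[0,0,0]],"turn":[[0,0,-1],[0,0,-1],[0,0,-1],[0,0,-1],[0,0,-1]],"claw":[86,86,86,86,86]}'
python3 -m creep '{"linear":[[0,0,0],[0,0,0],[0,0,0],[0,0,0],[0,0,0]],"turn":[[0,0,-1],[0,0,-1],[0,0,-1],[0,0,-1],[0,0,-1]],"claw":[86,86,86,86,86]}'
python3 -m creep '{"linear":[[0,0,0],[0,0,0],[0,0,0],[0,0,0],[0,0,0]],"turn":[[0,0,-1],[0,0,-1],[0,0,-1],[0,0,-1],[0,0,-1]],"claw":[86,86,86,86,86]}'
python3 -m creep '{"linear":[[0,0,0],[0,0,0],[0,0,0],[0,0,0],[0,0,0]],"turn":[[0,0,-1],[0,0,-1],[0,0,-1],[0,0,0],[0,0,0]],"claw":[86,86,86,86,86]}'
done | grep -E "tcp_pos|ee_rot" | tail -2
cat > w.py <<'E'
from h import *
import sys
Q=R.from_quat(readout.sense()["ee_rot"]).as_matrix()
d=cam("wrist",sys.argv[1]); plan((W+70*axis(),align(Q))); print("pred wheel",proj(d,W+8*axis()),"hub",proj(d,W+12*axis()), proj(d,W+8*axis()+24*np.array([np.sin(np.radians(PSI)),-np.cos(np.radians(PSI)),0])))
u,v=map(int,proj(d,W)); g=cv2.cvtColor(d["color"],cv2.COLOR_RGB2GRAY)
k=np.zeros_like(g); r=70; k[max(0,v-r):v+r,u-r:u+r]=(g<50)[max(0,v-r):v+r,u-r:u+r]; k=cv2.morphologyEx(k,cv2.MORPH_OPEN,np.ones((15,15),np.uint8))
c=max(cv2.findContours(k,0,1)[0],key=cv2.contourArea); print(cv2.fitEllipse(c),cv2.boundingRect(c))
E
python3 w.py w2.png
```

```text
t: 14.85
tcp_pos: [508.8, 203.5, 375.1]
ee_rot: [0.745, 0.573, 0.288, 0.184]
wrist_force: [-0.0, 0.4, -0.5]
finger_gap: 86.1
grasp_force: 0.0
tcp_pos: [508.2, 203.4, 376.5]
ee_rot: [-0.519, 0.784, -0.163, 0.3]
pose [508.2 203.4 376.7] F [-1.1 -0.1  0.1] j [ 0.46 -0.55  1.68 -0.24  1.35 -2.31] t 19.4 gap 86.1
 shift [-0.   -0.01  0.01] rows>= 0.0
 turn [ 0.   -0.01  0.  ]
pred wheel (np.float64(319.90540073724384), np.float64(226.49161495368998)) hub (np.float64(319.89491364797414), np.float64(228.73748050731692)) (np.float64(303.4707887039163), np.float64(197.90188302034719))
((325.42626953125, 215.76766967773438), (48.77224349975586, 65.76069641113281), 114.212890625) (293, 191, 61, 54)
```

View pics/w2.png

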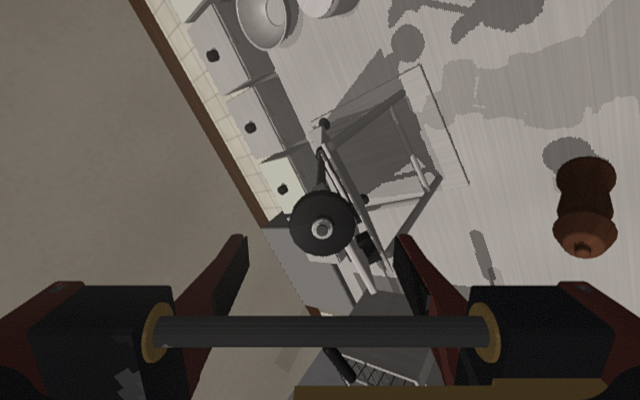

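The wheel face is centred at about (322,223) with the hub at (323,228), clear between the open fingers. Against the prediction that is about 1.7 mm to tool +y and about 5 mm deeper, and w1 agrees. I'll advance 69 mm along the axis.

```bash
python3 -m creep '{"linear":[[0,0.04,0.3],[0,0,0.4],[0,0,0.4],[0,0,0.3],[0,0,0.3]],"turn":[[0,0,0],[0,0,0],[0,0,0],[0,0,0],[0,0,0]],"claw":[86,86,86,86,86]}'
cat > tq.py <<'E'
from h import *
s=readout.sense();Q=R.from_quat(s["ee_rot"]).as_matrix()
print("t",round(s["t"],2),"j6",round(s["joint_positions"][5],3),"tq tool",(Q.T@s["torque"]).round(3),"F tool",(Q.T@s["wrist_force"]).round(1),"gap",round(s["finger_gap"],1),"eff6",round(s["joint_efforts"][5],3))
E
python3 tq.py; python3 w.py w3.png
python3 -m creep '{"linear":[[0,0,0],[0,0,0],[0,0,0],[0,0,0],[0,0,0]],"turn":[[0,0,0],[0,0,0],[0,0,0],[0,0,0],[0,0,0]],"claw":[86,86,60,45,40]}'
python3 tq.py
python3 -m creep '{"linear":[[0,0,0],[0,0,0],[0,0,0],[0,0,0],[0,0,0]],"turn":[[0,0,0],[0,0,0],[0,0,0],[0,0,0],[0,0,0]],"claw":[40,40,40,40,40]}'
python3 tq.py
```

```text
t: 19.9
tcp_pos: [551.1, 207.8, 322.4]
ee_rot: [-0.52, 0.783, -0.164, 0.3]
wrist_force: [-0.1, 0.1, 0.5]
finger_gap: 86.2
grasp_force: 0.0
t 19.9 j6 -2.321 tq tool [-0.221  0.026  0.05 ] F tool [-0.2 -0.2 -0.4] gap 86.2 eff6 -0.028
pose [551.4 207.7 320.3] F [-0.  -0.3 -1.2] j [ 0.42 -0.47  1.73 -0.22  1.23 -2.32] t 19.95 gap 86.1
 shift [-0.02 -0.08 -1.77] rows>= 1.8
 turn [ 0.04 -0.04  0.01]
pred wheel (np.float64(315.9267384654484), np.float64(281.8890438894157)) hub (np.float64(315.8107433032259), np.float64(286.60766192255073)) (np.float64(291.7931081197563), np.float64(242.54334042087513))
((318.91552734375, 295.45123291015625), (123.47001647949219, 134.29150390625), 58.712650299072266) (246, 228, 140, 115)
t: 20.45
tcp_pos: [550.3, 208.0, 325.2]
ee_rot: [-0.519, 0.783, -0.164, 0.301]
wrist_force: [-0.4, 0.7, -0.1]
finger_gap: 65.6
grasp_force: 0.0
t 20.45 j6 -2.321 tq tool [-0.156 -0.008  0.066] F tool [-0.5  0.6 -0.1] gap 65.6 eff6 -0.046
t: 20.95
tcp_pos: [550.6, 207.8, 324.8]
ee_rot: [-0.519, 0.783, -0.164, 0.301]
wrist_force: [2.2, -1.0, 0.8]
finger_gap: 47.5
grasp_force: 30.0
t 20.95 j6 -2.321 tq tool [ 0.125 -0.061  0.068] F tool [ 0.1 -2.5  0.7] gap 47.5 eff6 -0.01
```

The wheel is gripped at 47.5 mm. Play is at least 0.8 rad, so the first 40° are safe.

```bash
python3 -m creep '{"linear":[[0,0,0],[0,0,0],[0,0,0],[0,0,0],[0,0,0]],"turn":[[0,0,1],[0,0,1],[0,0,1],[0,0,1],[0,0,1]],"claw":[40,40,40,40,40]}' >/dev/null; python3 tq.py
python3 -m creep '{"linear":[[0,0,0],[0,0,0],[0,0,0],[0,0,0],[0,0,0]],"turn":[[0,0,1],[0,0,1],[0,0,1],[0,0,1],[0,0,1]],"claw":[40,40,40,40,40]}'>/dev/null; python3 tq.py
python3 -m creep '{"linear":[[0,0,0],[0,0,0],[0,0,0],[0,0,0],[0,0,0]],"turn":[[0,0,1],[0,0,1],[0,0,1],[0,0,1],[0,0,1]],"claw":[40,40,40,40,40]}'; python3 tq.py
```

```text
t 21.45 j6 -1.969 tq tool [ 0.117 -0.055  0.054] F tool [-0.7 -2.8  0.7] gap 47.2 eff6 -0.917
t 21.95 j6 -1.62 tq tool [ 0.115 -0.189 -0.01 ] F tool [-2.  -2.4  0.7] gap 47.2 eff6 -0.905
t: 22.45
tcp_pos: [550.6, 207.7, 324.9]
ee_rot: [-0.057, 0.938, 0.009, 0.343]
wrist_force: [2.6, -1.1, 2.2]
finger_gap: 47.4
grasp_force: 30.0
t 22.45 j6 -1.271 tq tool [ 0.11  -0.181 -0.034] F tool [-3.3 -1.5 -0.1] gap 47.4 eff6 -0.89
```

```bash
cat >> tq.py <<'E'
import sys; sys.exit(bool((Q.T@s["torque"])[2]<-0.18))
E
python3 -m creep '{"linear":[[0,0,0],[0,0,0],[0,0,0],[0,0,0],[0,0,0]],"turn":[[0,0,1],[0,0,1],[0,0,1],[0,0,1],[0,0,1]],"claw":[40,40,40,40,40]}'>/dev/null; python3 tq.py && python3 -m creep '{"linear":[[0,0,0],[0,0,0],[0,0,0],[0,0,0],[0,0,0]],"turn":[[0,0,1],[0,0,1],[0,0,1],[0,0,1],[0,0,1]],"claw":[40,40,40,40,40]}'>/dev/null && python3 tq.py && python3 -m creep '{"linear":[[0,0,0],[0,0,0],[0,0,0],[0,0,0],[0,0,0]],"turn":[[0,0,1],[0,0,1],[0,0,1],[0,0,1],[0,0,1]],"claw":[40,40,40,40,40]}'>/dev/null && python3 tq.py && python3 -m creep '{"linear":[[0,0,0],[0,0,0],[0,0,0],[0,0,0],[0,0,0]],"turn":[[0,0,1],[0,0,1],[0,0,1],[0,0,1],[0,0,1]],"claw":[40,40,40,40,40]}'>/dev/null && python3 tq.py
```

```text
t 22.95 j6 -0.922 tq tool [ 0.121 -0.191 -0.042] F tool [-3.  -0.2  0.1] gap 47.0 eff6 -0.873
t 23.45 j6 -0.573 tq tool [ 0.05  -0.269 -0.07 ] F tool [-2.5  0.7  0.6] gap 47.6 eff6 -0.858
t 23.95 j6 -0.224 tq tool [-0.005 -0.27  -0.073] F tool [-2.3  0.5  1. ] gap 47.2 eff6 -0.844
t 24.45 j6 0.124 tq tool [ 0.007 -0.307 -0.497] F tool [-2.3  1.8 -0.7] gap 47.3 eff6 -0.349
```

Resistance set in at about 2.2 rad. The reading of -0.50, less an offset of about -0.03, is a load of about 0.46 N m. About 10° more should make 0.6.

```bash
python3 -m creep '{"linear":[[0,0,0],[0,0,0],[0,0,0],[0,0,0],[0,0,0]],"turn":[[0,0,0.4],[0,0,0.4],[0,0,0.4],[0,0,0.4],[0,0,0.4]],"claw":[40,40,40,40,40]}'; python3 tq.py
```

```text
t: 24.95
tcp_pos: [550.6, 207.6, 324.7]
ee_rot: [0.61, 0.714, 0.244, 0.24]
wrist_force: [2.5, -4.4, 2.7]
finger_gap: 47.3
grasp_force: 30.0
t 24.95 j6 0.264 tq tool [-0.213 -0.644 -0.607] F tool [-4.8  3.1 -0.7] gap 47.3 eff6 0.261
```

```bash
python3 -m creep '{"linear":[[0,0,0],[0,0,0],[0,0,0],[0,0,0],[0,0,0]],"turn":[[0,0,0],[0,0,0],[0,0,0],[0,0,0.2],[0,0,0.2]],"claw":[40,40,40,40,40]}'>/dev/null; python3 tq.py
python3 -m creep '{"linear":[[0,0,0],[0,0,0],[0,0,0],[0,0,0],[0,0,0]],"turn":[[0,0,0],[0,0,0],[0,0,0],[0,0,0],[0,0,0]],"claw":[86,86,86,86,86]}'
python3 -m creep '{"linear":[[0,0,0],[0,0,-0.3],[0,0,-0.4],[0,0,-0.5],[0,0,-0.6]],"turn":[[0,0,0],[0,0,0],[0,0,0],[0,0,0],[0,0,0]],"claw":[86,86,86,86,86]}'
python3 tq.py
python3 -m creep '{"linear":[[0,0,-0.6],[0,0,-0.6],[0,0,-0.5],[0,0,0],[0,0,0]],"turn":[[0,0,0],[0,0,0],[0,0,0],[0,0,0],[0,0,0]],"claw":[86,86,86,86,86]}'
python3 - <<'E'
from h import *
a=cv2.imread("pics/top.png")[100:270,190:460]; cam("top","top2.png"); b=cv2.imread("pics/top2.png")[100:270,190:460]
cv2.imwrite("pics/fin.png",cv2.resize(np.vstack([a,b]),None,fx=1.7,fy=1.7,interpolation=cv2.INTER_CUBIC))
E
```

```text
t 25.45 j6 0.291 tq tool [-0.224 -0.689 -0.591] F tool [-4.1  3.1 -0.3] gap 47.7 eff6 0.433
t: 25.95
tcp_pos: [550.3, 208.1, 324.2]
ee_rot: [0.619, 0.707, 0.247, 0.236]
wrist_force: [-0.2, -0.4, -0.2]
finger_gap: 83.6
grasp_force: 0.0
t: 26.45
tcp_pos: [503.1, 203.7, 381.1]
ee_rot: [0.619, 0.707, 0.247, 0.237]
wrist_force: [-0.4, 0.4, 0.4]
finger_gap: 85.8
grasp_force: 0.0
t 26.45 j6 0.3 tq tool [ 0.201 -0.017  0.019] F tool [ 0.4 -0.  -0.6] gap 85.8 eff6 -0.016
t: 26.95
tcp_pos: [460.3, 200.1, 432.8]
ee_rot: [0.619, 0.706, 0.248, 0.237]
wrist_force: [0.5, -0.1, 0.3]
finger_gap: 86.0
grasp_force: 0.0
```

View pics/fin.png

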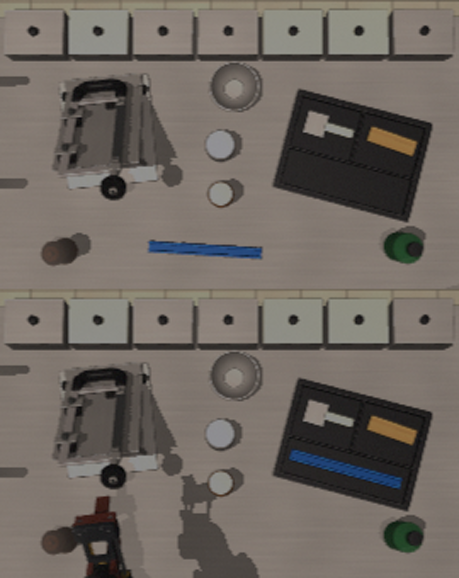

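In the before and after top views, the guard lies along the long compartment (about (345,468) in the lower half) and every bystander is where it was. The gripper is clear of the wheel, which wound firm at about 0.6 N m.

```bash
python3 -c "
from h import *
plan((None,None)); print(ctrl.close_job())"
```

```text
pose [460.6 200.1 431.3] F [0.5 0.4 0.6] j [ 0.51 -0.61  1.62 -0.27  1.49  0.31] t 27.0 gap 85.8
the job is handed in; nothing more can be done
None
```

I wound the wheel to about 0.6 N m and let it go, laid the guard flat and straight in the long compartment (about 2.5 mm off its middle), left everything else in place, and handed the job in at 27 s; no verdict was shown.

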